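# Hand in boxed seals through the returns flap

## Task

Hand in every small tan cardboard box of O-rings on the table, including any already on the returns station. Draw the station's slide bolt aside if it blocks the mouth, set each box on the flat loading pad, long side along the lane, and push it between the guide rails, round the corner and right through the sprung flap so that it drops into the grey receiving box, without ever lifting a box over the rails. When all are in and the flap has closed behind them, slide the bolt fully shut, and leave the other things on the table where they are.

Things in the scene. Friction and masses are not known exactly. Their poses are not given: they have to be found in the camera images.
- station: Returns station fixed to the table, placed and turned differently each time. Frame: origin on the table under the centre of the mouth, x through the mouth into the grey receiving box, y to its left, z up; 'S' below means mm in this frame. Closed aluminium base, its top the deck at z = 80 S, spans x -158..-16, y -36..197 S; the lane runs on it from the pad round the corner to the mouth.
- station_pad (a point): Centre of the loading pad on the deck: S (-120, 157, 80). The pad is the part of the lane without rails, y 127..197 S, open at the deck's edge y = 197. The lane's midline runs straight along -y at x = -120 S from that edge to y = 75, where the corner begins.
- station_corner (a point): Centre of the corner's curve, on the deck: S (-45, 75, 80). The lane's midline turns left in a quarter circle of radius 75 mm about it, from S (-120, 75) to S (-45, 0), then runs straight along +x to the mouth. Two round guide bars, 10 mm thick, z 88..98 S, leave 46 mm clear, 23 each side of the midline; at y 100..124 S they flare out by 10 mm; they end at x = -14 S.
- station_mouth (a point): Centre of the mouth's lower edge, S (0, 0, 80), within 4 mm. Mouth 54 mm wide, z 80..127 S, in the 4 mm front wall of the receiving box, which spans x 0..205, y -65..65, z 0..140 S, with a fixed top plate. Inside, a slippery chute drops from the deck's edge (x = -16, z = 80 S) to the far wall (z = 4): a cardboard box pushed till its tail is at the front wall slides away by itself.
- flap (a joint): Aluminium flap 51 wide, 45 mm high, hinged along its top edge just inside the mouth (hinge at x = 6.5, z = 126 mm); swings inward only, value in rad: 0 closed, 1.45 fully open (bottom edge in and up). A weak spring shuts it (0.003 N m at 0, 0.007 N m at 1.45).
- bolt (a joint): Flat steel bolt sliding sideways along S y across the front of the mouth, at x -9..-3, z 88..100 S; value in m: 0 shut (its tip at y = -8 mm, blocks the mouth), 0.055 fully open; the mouth's lane is clear above 0.036. It stays where it is left (friction 1.5 N). It starts anywhere between.
- bolt_knob (a point): Centre of the top of the bolt's upright round knob: 12 mm across, upright for the last 40 mm below this point, at S (-25, 45 + bolt travel, 144). Can be pinched or pushed from above.
- box_a: small tan cardboard box of O-rings, 36 x 58 x 24 mm (x, y, z of its frame), about 150 g; origin at the centre of its 36 x 58 underside. Lies on the table in front of the station, if present (None when absent). A fixed lip 5 mm thick, 12 mm high, runs along the table's front edge (x = 0.345 to 0.350 m) and left edge (y = 0.410 to 0.415 m).
- box_b: small tan cardboard box of O-rings, 36 x 58 x 24 mm (x, y, z of its frame), about 150 g; origin at the centre of its 36 x 58 underside. Lies on the table in front of the station, if present (None when absent). A fixed lip 5 mm thick, 12 mm high, runs along the table's front edge (x = 0.345 to 0.350 m) and left edge (y = 0.410 to 0.415 m).
- box_c: small tan cardboard box of O-rings, 36 x 58 x 24 mm (x, y, z of its frame), about 150 g; origin at the centre of its 36 x 58 underside. Lies on the table in front of the station, if present (None when absent). A fixed lip 5 mm thick, 12 mm high, runs along the table's front edge (x = 0.345 to 0.350 m) and left edge (y = 0.410 to 0.415 m).
- box_d: small tan cardboard box of O-rings, 36 x 58 x 24 mm (x, y, z of its frame), about 150 g; origin at the centre of its 36 x 58 underside. If present (None when absent) it was left on the station's deck, on the loading pad or at the start of the rails, long side along the lane.
- joint_clip: bystander: yellow joint clip 32 x 42 x 16 mm near the front edge, right of the boxes; leave alone
- timer: bystander: white timer 58 x 62 x 16 mm near the front edge, right of the boxes; leave alone
- vial_0: bystander: glass vial 28 x 60 mm left of the receiving box; leave alone
- vial_3: bystander: glass vial 28 x 60 mm left of the receiving box; leave alone
There are look-alikes about, which are no part of the job. Leave any pink look-alike of the box_c alone.

How it is judged:
By the outcome, as a careful person would: the job done as asked, in the order asked, and still so for the second after the job is handed in, with the robot touching nothing.
Of box_a, box_b, box_c, box_d only 2 to 3 are there at a start; the rules pass over those that are not, and their reading is None.
At some moment in a run one of box_a, box_b, box_c may be knocked a few centimetres aside while the robot is not near it.
Once in a run the grip may slacken for a moment while it holds something.
It also fails if it takes over 208 s, if anything falls off the work surface, if the arm or the gripper's body presses on something with over 40 N, if the wrist force passes 120 N, or if a joint passes its speed limit or range.

## Robot

A 6-joint arm with a two-finger parallel gripper is mounted at the origin on a cart in front of the work surface, level with it; the furniture and walls round the work are solid. World frame = base frame: x ahead of the robot, y to its left, z up, the work surface at z = 0. Lengths are in m, angles in rad, forces in N, time in s.
With the tool pointing down it reaches from about 0.275 to 1 m from the base axis. Payload 8.4 kg.
Tool frame: the origin (TCP) lies midway between the tips of the shut fingers; the grasp point (between the pads) lies 19 mm behind it; z points along the fingers, y is the line along which they close (so a half turn about z gives the same grasp; the last joint's range is limited). The gripper opens to 85 mm and grips with 20 to 120 N. Pads are 22 mm wide; open, the fingers measure 114 mm over their backs; the gripper's body (76 mm by 85 mm) begins 54 mm behind the grasp point. The pads swing forward as they close: fully open they stand 13 mm farther back than shut.
Start: joints at [1.212, 0.353, 1.633, -0, 1.155, -0.002], TCP at [0.218, 0.586, 0.231] pointing down, gripper open.
Joint ranges: [-2.63, 2.63], [-0.92, 2.1], [0.06, 2.66], [-1.3, 4.44], [0, 2.69], [-3.02, 3.02]. Speed limits (rad/s): [2.22, 2.22, 2.79, 3.14, 3.14, 3.14].

## Interface

Orientations are given as a rotation vector (axis times angle).
In Python, from workcell import r gives the robot as it stands.
- The arm moves only by the tool send_rows, never from a script. Its arguments are lists of equal length, an entry for each row: "grip": the opening, from 0 (shut) to 1 (fully open); "travel": the shift along the tool's x, y, z each as a share of 0.2 m, from -1 to 1, a list of three; "dr": the turn, a rotation vector about the tool's x, y, z each as a share of 2 rad, from -1 to 1, a list of three. A call has 1 to 10 rows; each row is the pose to reach, as a shift and turn from the pose commanded when the call began, along the tool's axes at that moment; what a row does not reach only later rows make up. A row lasts 1/12 s, in which the tool goes at most 41.7 mm and 7.16 degrees, less where a joint would pass 70% of its speed; a pose out of reach is approached as far as the arm can. A call with a number of a shift or a turn outside -1 to 1 is refused whole. A call with a gripper value outside its range is refused whole. The fingers move at their own pace and stop on an object; "newtons" is the grip in N (left out, the last holds). Time passes only in rows, so rows that repeat a pose let the fingers close. It gives the time, the measured TCP pose, the force, the opening and the grip force at its end, in the units of the state.
- r.read_state(): the state, without advancing time (a new reading comes with each control period).
- r.get_image(name): name is "scene" or "top" or "wrist"; returns the picture (420x560x3 uint8, blue, green, red); there is no depth.
- r.camera_model(name): a dict with "mtx" (3x3 intrinsics, pixels), "xyz" and "attitude" of the camera in the world; the wrist camera has in their place "mount" (4x4, takes a point from camera to tool coordinates, whose origin is the TCP and whose axes are the flange's). Camera axes: x right, y up, looking along -z (the intrinsics and any distortion apply to the point x, -y, -z); pixel columns grow to the right and rows downward; lengths in m; the calibration is good to about 2 mm. A picture is of the moment at which its call begins: read the wrist's pose just before it. camera_model takes no time and is no camera call.
- r.finish_job(): hands the job in; it is judged then, once.
The state is a dict: "clock": time; "joints": joint angles; "joint_vel": joint speeds; "joint_efforts": joint torques, N m; "tcp_pos": TCP position; "tool_rot": TCP orientation; "contact_force": force on the tool from outside, world axes, zero at the start; "ft_torque": the same for the moment, N m; "opening": finger opening in m; "gripper_force": force on a finger pad.
Only numpy, scipy, OpenCV 4.12 (cv2) and the standard library are available. Lean on these libraries where they do the work, as an engineer would, in place of code of your own. Each camera call takes 0.05 s, during which the arm holds its last target. There are 200 camera calls.

## Working session

There is one attempt and no reset: what is moved stays moved. The work goes in short steps, Python scripts to look and compute and a tool call to move; the robot and the scene stay as the last step left them, time stands still between calls to the robot, and variables do not carry over. Pictures are saved under pics/ and viewed, at most 14 in all, crops included, and the job is handed in when it is done.

Besides the shell and the picture viewer there is one more tool, called after ">>>" as a command line: name --argument value ..., lists and objects as JSON in quotes. send_rows: Moves the arm, as the interface text tells. Shift numbers are shares of 0.2 m and turn numbers shares of 2 rad, none past 1 either way. Its arguments: {"type":"object","properties":{"grip":{"type":"array"},"travel":{"type":"array"},"dr":{"type":"array"},"newtons":{"type":"number"}},"required":["grip","travel","dr"]}

```bash
ls; mkdir -p pics; python3 - <<'E'
from workcell import r
import cv2
print(r.read_state())
for n in("scene","top"):
    cv2.imwrite(f"pics/{n}0.png",r.get_image(n)); print(n,r.camera_model(n))
print(r.camera_model("wrist"))
E
```

```text
pics
{'clock': 0.0, 'joints': array([ 1.21159688e+00,  3.53619778e-01,  1.63413124e+00,  8.29052647e-06,
        1.15522620e+00, -2.42353603e-03]), 'joint_vel': array([ 0.00058606, -0.00109757,  0.00176058,  0.0018034 ,  0.00146729,
       -0.00139751]), 'joint_efforts': array([-5.09392703e-03, -6.05240107e+01, -3.42066514e+01, -4.03397289e-04,
        9.28765250e-03, -2.09742257e-05]), 'tcp_pos': array([0.21812641, 0.5851872 , 0.23058065]), 'tool_rot': array([-5.57414243e-01, -3.09148475e+00,  2.13710377e-03]), 'contact_force': array([0.4028661 , 0.1539449 , 0.26925476]), 'ft_torque': array([-0.02433561, -0.00844199, -0.00533649]), 'gripper_force': 0.0, 'opening': 0.08555575588785828}
scene {'mtx': array([[457.48215297,   0.        , 276.3078182 ],
       [  0.        , 457.48215297, 212.86077014],
       [  0.        ,   0.        ,   1.        ]]), 'xyz': array([0.03172447, 0.91444244, 0.67522855]), 'attitude': array([ 0.38369948, -1.25836292, -2.24476578])}
top {'mtx': array([[424.97288112,   0.        , 280.10819895],
       [  0.        , 424.97288112, 204.6293611 ],
       [  0.        ,   0.        ,   1.        ]]), 'xyz': array([0.35061033, 0.17902217, 1.12428161]), 'attitude': array([ 0.1306713 , -0.17037173, -1.55525305])}
{'mtx': array([[361.95148736,   0.        , 282.79325245],
       [  0.        , 361.95148736, 213.86995447],
       [  0.        ,   0.        ,   1.        ]]), 'mount': array([[ 1.47892519e-04,  9.61635988e-01,  2.74328643e-01,
         6.92421513e-02],
       [ 9.99999899e-01, -2.56058702e-05, -4.49347821e-04,
         1.18477769e-03],
       [-4.25084612e-04,  2.74328682e-01, -9.61635895e-01,
        -1.42586143e-01],
       [ 0.00000000e+00,  0.00000000e+00,  0.00000000e+00,
         1.00000000e+00]])}
```

View pics/scene0.png

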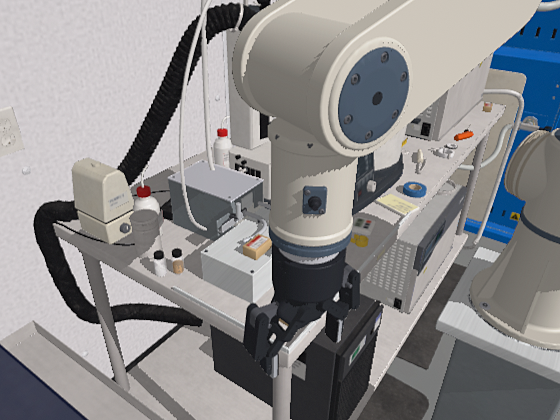

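View pics/top0.png

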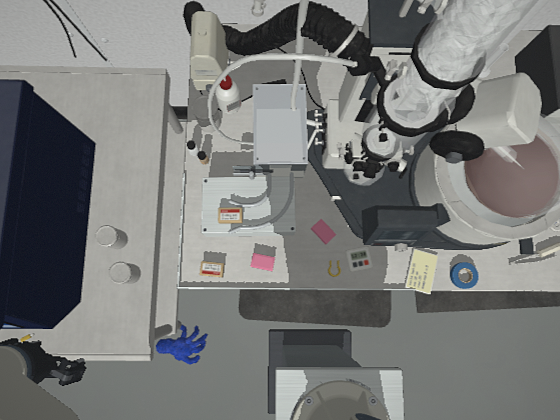

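```bash
cat > h.py <<'E'
import numpy as np, cv2
from scipy.spatial.transform import Rotation as R
from workcell import r
def cam(n):
    m=r.camera_model(n)
    if n!="wrist": return m["mtx"],np.array(m["xyz"]),R.from_rotvec(m["attitude"]).as_matrix()
    s=r.read_state(); T=m["mount"]; W=R.from_rotvec(s["tool_rot"]).as_matrix()
    return m["mtx"],s["tcp_pos"]+W@T[:3,3],W@T[:3,:3]
def ray(c,uv,z):
    K,p,A=c; uv=np.atleast_2d(np.asarray(uv,float))
    d=np.c_[(uv[:,0]-K[0,2])/K[0,0],-(uv[:,1]-K[1,2])/K[1,1],-np.ones(len(uv))]@A.T
    return p+d*((z-p[2])/d[:,2])[:,None]
def proj(c,P):
    K,p,A=c; q=(np.atleast_2d(P)-p)@A
    return np.c_[K[0,2]+K[0,0]*q[:,0]/-q[:,2],K[1,2]-K[1,1]*q[:,1]/-q[:,2]]
def S2W(st,P): # st=(x,y,yaw), P in mm
    P=np.atleast_2d(np.asarray(P,float))/1000; c,s=np.cos(st[2]),np.sin(st[2])
    return np.c_[st[0]+c*P[:,0]-s*P[:,1],st[1]+s*P[:,0]+c*P[:,1],P[:,2]]
E
python3 - <<'E'
from h import *
im=cv2.imread("pics/top0.png")
cv2.imwrite("pics/top0c.png",cv2.resize(im[70:295,175:375],None,fx=2.6,fy=2.6,interpolation=cv2.INTER_CUBIC))
c=cam("top")
for n,uv,z in [("boxtop",[[253,86],[306,84],[308,163],[254,164]],.14),("deck",[[203,178],[201,234],[296,232]],.08),("tab",[[212,268],[181,287]],0)]:
    print(n,ray(c,uv,z).round(3).tolist())
E
```

```text
boxtop [[0.842, 0.225, 0.14], [0.85, 0.092, 0.14], [0.645, 0.088, 0.14], [0.641, 0.218, 0.14]]
deck [[0.62, 0.348, 0.08], [0.478, 0.347, 0.08], [0.485, 0.113, 0.08]]
tab [[0.399, 0.328, 0.0], [0.349, 0.406, 0.0]]
```

View pics/top0c.png

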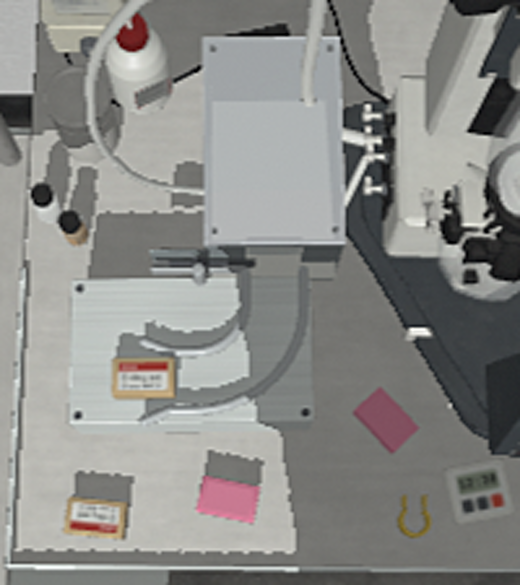

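```bash
python3 - <<'E'
from h import *
from scipy.optimize import least_squares
c=cam("top")
pc=np.array([[203,37],[341,38],[345,243],[204,246],[70,424],[312,424]])/2.6+[175,70]
zs=[.14]*4+[.08]*2
W=np.array([ray(c,p,z)[0] for p,z in zip(pc,zs)])
SP=np.array([[205,65,140],[205,-65,140],[0,-65,140],[0,65,140],[-158,197,80],[-158,-36,80]])
f=lambda s:(S2W(s,SP)-W)[:,:2].ravel()
s=least_squares(f,[.643,.153,.03]).x; print(s,(f(s).reshape(-1,2)*1000).round(1).tolist())
def W2S(P): 
    d=P[:,:2]-s[:2];a=s[2];return np.c_[d[:,0]*np.cos(a)+d[:,1]*np.sin(a),-d[:,0]*np.sin(a)+d[:,1]*np.cos(a)]*1000
k=ray(c,np.array([201,270])/2.6+[175,70],.144);print("knob S",W2S(k))
im=cv2.imread("pics/top0.png");h=cv2.cvtColor(im,cv2.COLOR_BGR2HSV)
m=cv2.inRange(h,(8,60,110),(25,255,255));m[:150]=0
m=cv2.morphologyEx(m,cv2.MORPH_CLOSE,np.ones((9,9)))
for q in cv2.findContours(m,0,2)[0]:
    if cv2.contourArea(q)>80:
        b=cv2.minAreaRect(q);p=cv2.boxPoints(b);print([round(x,1) for x in (*b[0],*b[1],b[2])])
        for z in(.104,.024):P=ray(c,[b[0]],z);print(z,P.round(4),W2S(P).round(1))
st=r.read_state();print(R.from_rotvec(st["tool_rot"]).as_matrix().round(3))
E
```

```text
[0.64181689 0.15384226 0.02170194] [[-1.6, -1.3], [-0.6, 1.4], [-0.8, -0.2], [1.3, -0.7], [-0.4, 2.2], [2.1, -1.5]]
knob S [[-25.2467466   68.34532295]]
[211.4, 268.7, 22.6, 14.0, 5.7]
0.104 [[0.3925 0.3154 0.104 ]] [[-245.7  166.9]]
0.024 [[0.3958 0.3261 0.024 ]] [[-242.2  177.6]]
[334.0, 268.0, 16.0, 12.0, 90.0]
0.104 [[0.3967 0.0241 0.104 ]] [[-247.8 -124.4]]
0.024 [[0.4004 0.012  0.024 ]] [[-244.5 -136.6]]
[229.5, 215.0, 14.0, 23.0, 90.0]
0.104 [[0.5219 0.2766 0.104 ]] [[-117.3  125.3]]
0.024 [[0.5353 0.2842 0.024 ]] [[-103.7  132.6]]
[[-0.937  0.349 -0.   ]
 [ 0.349  0.937 -0.001]
 [ 0.    -0.001 -1.   ]]
```

```bash
cat >> h.py <<'E'
ST=(.6418,.1538,.0217)
def W2S(P,s=None):
    s=s or ST; P=np.atleast_2d(P); d=P[:,:2]-s[:2]; a=s[2]
    return np.c_[d[:,0]*np.cos(a)+d[:,1]*np.sin(a),-d[:,0]*np.sin(a)+d[:,1]*np.cos(a)]*1000
def plan(*T):
    """T: (x,y,z world m, angle deg of tool x in world); prints rows from the present pose"""
    s=r.read_state(); A=R.from_rotvec(s["tool_rot"])
    for x,y,z,a in T:
        a=np.radians(a); X=[np.cos(a),np.sin(a),0]; Z=[0,0,-1]
        B=R.from_matrix(np.c_[X,np.cross(Z,X),Z])
        t=A.inv().apply(np.array([x,y,z])-s["tcp_pos"])/.2
        d=(A.inv()*B).as_rotvec()/2
        print((x,y,z),"t",t.round(3).tolist(),"dr",d.round(3).tolist())
def planS(*T):
    """T: (x,y,z mm in S, angle deg in S)"""
    print("now S",W2S(r.read_state()["tcp_pos"]).round(1))
    plan(*[(*S2W(ST,t[:3])[0].round(4),t[3]+np.degrees(ST[2])) for t in T])
E
python3 -c "
from h import *
plan((.34,.43,.3,170),(.48,.27,.3,181))"
```

```text
(0.34, 0.43, 0.3) t [-0.842, -0.515, -0.346] dr [-0.001, -0.0, -0.091]
(0.48, 0.27, 0.3) t [-1.777, -1.02, -0.346] dr [-0.001, -0.0, -0.187]
```

>>> send_rows --grip '[0,0,0,0,0,0,0,0]' --travel '[[-0.1,-0.06,-0.2],[-0.25,-0.15,-0.35],[-0.4,-0.25,-0.35],[-0.55,-0.35,-0.35],[-0.7,-0.42,-0.35],[-0.85,-0.5,-0.35],[-1,-0.6,-0.35],[-1,-0.6,-0.35]]' --dr '[[0,0,0],[0,0,-0.03],[0,0,-0.06],[0,0,-0.09],[0,0,-0.12],[0,0,-0.15],[0,0,-0.18],[0,0,-0.18]]'

```text
clock: 0.77
tcp_pos: [0.3665, 0.3989, 0.3011]
tool_rot: [-0.007, 3.141, -0.004]
contact_force: [0.5, -0.5, -0.5]
opening: 0.0001
gripper_force: 0.0
```

```bash
python3 -c "
from h import *
plan((.48,.27,.3,181))"
```

```text
(0.48, 0.27, 0.3) t [-0.565, -0.647, 0.007] dr [-0.001, 0.0, -0.007]
```

>>> send_rows --grip '[0,0,0,0,0,0]' --travel '[[-0.15,-0.15,0],[-0.3,-0.3,0],[-0.42,-0.48,0],[-0.55,-0.65,0],[-0.55,-0.65,0],[-0.55,-0.65,0]]' --dr '[[0,0,0],[0,0,0],[0,0,0],[0,0,0],[0,0,0],[0,0,0]]'

```text
clock: 1.27
tcp_pos: [0.4753, 0.2718, 0.3009]
tool_rot: [-0.001, -3.141, 0.001]
contact_force: [-0.5, -0.3, 0.8]
opening: -0.0004
gripper_force: 0.0
```

```bash
python3 - <<'E'
from h import *
c=cam("wrist"); im=r.get_image("wrist")
cv2.imwrite("pics/w1.png",im)
import pickle; pickle.dump(c,open("pics/w1.pkl","wb"))
# overlay predicted station outlines
v=im.copy()
for L,cl in [([[-158,197,80],[-158,-36,80],[-16,-36,80]],1),([[0,65,140],[0,-65,140]],0),([[-143,127,98],[-143,75,98]],0),([[-25,68,144]],0),([[-97,124,98],[-97,75,98]],0)]:
    q=proj(c,S2W(ST,L)).round().astype(int)
    for a in q: cv2.circle(v,tuple(map(int,a)),3,(0,0,255),1)
    cv2.polylines(v,[q],False,(0,0,255),1)
t=np.linspace(0,np.pi/2,20)
for rr in (52,98):
    q=proj(c,S2W(ST,np.c_[-45-rr*np.cos(t),75-rr*np.sin(t),0*t+93])).round().astype(int); cv2.polylines(v,[q],False,(0,255,0),1)
cv2.imwrite("pics/w1o.png",cv2.resize(v,None,fx=1.4,fy=1.4))
E
```

```text
(no output)
```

View pics/w1o.png

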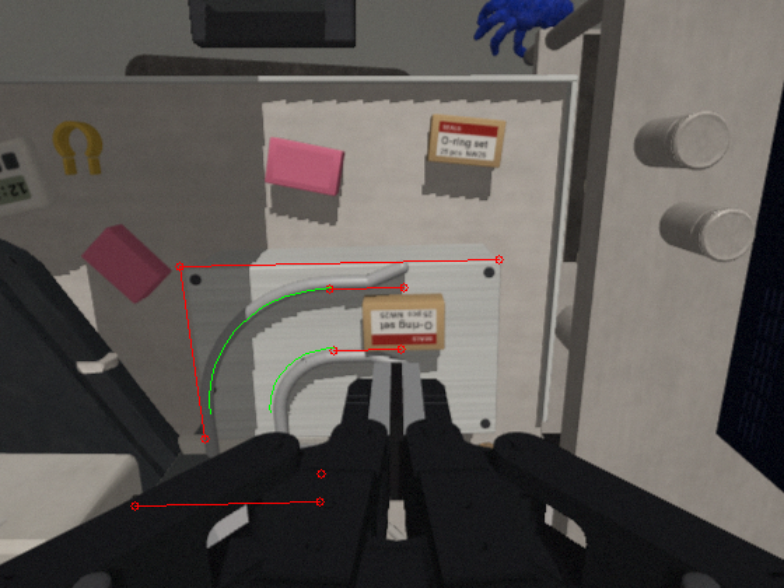

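```bash
python3 - <<'E'
from h import *
import pickle
c=pickle.load(open("pics/w1.pkl","rb")); im=cv2.imread("pics/w1.png");h=cv2.cvtColor(im,cv2.COLOR_BGR2HSV)
m=cv2.inRange(h,(8,60,60),(25,255,255))
m=cv2.morphologyEx(m,cv2.MORPH_CLOSE,np.ones((15,15)))
for q in cv2.findContours(m,0,2)[0]:
    if cv2.contourArea(q)>300:
        b=cv2.minAreaRect(q);p=cv2.boxPoints(b)
        for z in(.104,.024):P=ray(c,p,z);print(z,P.round(4)[:,:2].tolist(),W2S(P).round(1).tolist(),W2S(P.mean(0)[None]),np.linalg.norm(P-np.roll(P,1,0),axis=1).round(4))
planS((-25,40,200,180),(-25,40,118,180),(-25,84,118,180))
E
```

```text
0.104 [[0.4993, 0.2497], [0.4993, 0.3061], [0.541, 0.3072], [0.5409, 0.249]] [[-140.4, 99.0], [-139.1, 155.4], [-97.5, 155.5], [-98.8, 97.3]] [[-118.93617323  126.81366483]] [0.0416 0.0564 0.0416 0.0582]
0.024 [[0.5212, 0.2443], [0.5212, 0.314], [0.5727, 0.3153], [0.5726, 0.2433]] [[-118.6, 93.1], [-117.1, 162.8], [-65.6, 162.9], [-67.2, 91.0]] [[-92.13313286 127.44497716]] [0.0515 0.0697 0.0515 0.072 ]
0.104 [[0.3853, 0.0551], [0.3853, 0.087], [0.418, 0.0818], [0.418, 0.049]] [[-258.6, -93.1], [-257.9, -61.2], [-225.3, -67.1], [-226.1, -99.9]] [[-241.97167655  -80.31913995]] [0.0333 0.0319 0.0331 0.0328]
0.024 [[0.3803, 0.0038], [0.3803, 0.0432], [0.4207, 0.0368], [0.4207, -0.0037]] [[-264.7, -144.3], [-263.8, -104.9], [-223.6, -112.2], [-224.5, -152.7]] [[-244.15604046 -128.48871996]] [0.0411 0.0394 0.0409 0.0405]
0.104 [[0.41, 0.2923], [0.3808, 0.2948], [0.3851, 0.3421], [0.4145, 0.3408]] [[-228.7, 143.5], [-257.9, 146.6], [-252.5, 193.8], [-223.1, 191.9]] [[-240.57824207  168.9257718 ]] [0.0487 0.0293 0.0475 0.0294]
0.024 [[0.4108, 0.2969], [0.3747, 0.2999], [0.3801, 0.3584], [0.4164, 0.3568]] [[-227.8, 148.0], [-263.8, 151.9], [-257.2, 210.2], [-220.9, 207.8]] [[-242.4343101   179.47877858]] [0.0602 0.0362 0.0587 0.0364]
now S [[-164.8  122.9]]
(np.float64(0.6159), np.float64(0.1932), np.float64(0.2)) t [-0.708, -0.4, 0.504] dr [0.0, -0.0, -0.011]
(np.float64(0.6159), np.float64(0.1932), np.float64(0.118)) t [-0.708, -0.4, 0.914] dr [0.0, -0.0, -0.011]
(np.float64(0.615), np.float64(0.2372), np.float64(0.118)) t [-0.704, -0.18, 0.914] dr [0.0, -0.0, -0.011]
```

>>> send_rows --grip '[0,0,0,0,0,0,0,0,0,0]' --travel '[[-0.18,-0.1,0],[-0.36,-0.2,0.1],[-0.54,-0.3,0.3],[-0.71,-0.4,0.5],[-0.71,-0.4,0.65],[-0.71,-0.4,0.8],[-0.71,-0.4,0.9],[-0.71,-0.4,0.91],[-0.71,-0.4,0.91],[-0.71,-0.4,0.91]]' --dr '[[0,0,0],[0,0,-0.01],[0,0,-0.01],[0,0,-0.01],[0,0,-0.01],[0,0,-0.01],[0,0,-0.01],[0,0,-0.01],[0,0,-0.01],[0,0,-0.01]]'

```text
clock: 2.15
tcp_pos: [0.6168, 0.1958, 0.1208]
tool_rot: [-0.039, 3.14, 0.001]
contact_force: [0.1, -0.0, 0.5]
opening: -0.0002
gripper_force: 0.0
```

```bash
python3 -c "
from h import *
planS((-25,76,118,180))"
```

```text
now S [[-24.1  42.5]]
(np.float64(0.6152), np.float64(0.2292), np.float64(0.118)) t [0.004, 0.167, 0.014] dr [0.0, 0.001, 0.001]
```

>>> send_rows --grip '[0,0,0,0,0,0,0,0,0,0]' --travel '[[0,0.02,0.01],[0,0.04,0.01],[0,0.06,0.01],[0,0.08,0.01],[0,0.1,0.01],[0,0.12,0.01],[0,0.14,0.01],[0,0.155,0.01],[0,0.165,0.01],[0,0.165,0.01]]' --dr '[[0,0,0],[0,0,0],[0,0,0],[0,0,0],[0,0,0],[0,0,0],[0,0,0],[0,0,0],[0,0,0],[0,0,0]]'

```text
clock: 2.98
tcp_pos: [0.6156, 0.2276, 0.1172]
tool_rot: [0.037, -3.141, -0.0]
contact_force: [0.2, -0.7, 0.3]
opening: -0.0002
gripper_force: 0.0
```

```bash
python3 - <<'E'
from h import *
s=r.read_state();print(s["contact_force"])
cv2.imwrite("pics/s2.png",r.get_image("scene")); 
im=r.get_image("top"); c=cam("top")
v=im[140:240,195:315]
cv2.imwrite("pics/t2.png",cv2.resize(v,None,fx=5,fy=5,interpolation=cv2.INTER_CUBIC))
planS((-25,60,118,180),(-25,60,230,180),(-119,190,230,90))
E
```

```text
[ 0.16791537 -0.73068823  0.29587787]
now S [[-24.7  74.1]]
(np.float64(0.6155), np.float64(0.2132), np.float64(0.118)) t [0.001, -0.071, -0.005] dr [0.0, -0.0, 0.001]
(np.float64(0.6155), np.float64(0.2132), np.float64(0.23)) t [0.002, -0.07, -0.565] dr [0.0, -0.0, 0.001]
(np.float64(0.5187), np.float64(0.3412), np.float64(0.23)) t [0.471, 0.581, -0.564] dr [-0.0, -0.0, 0.786]
```

View pics/t2.png

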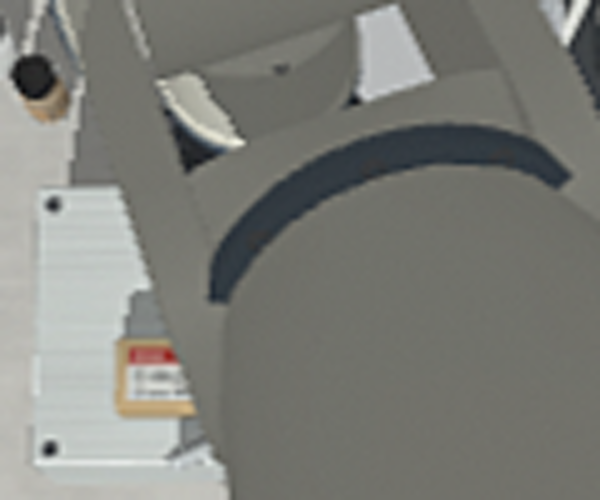

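>>> send_rows --grip '[0,0,0,0,0,0,0,0,0,0]' --travel '[[0,-0.07,0],[0,-0.07,-0.15],[0,-0.07,-0.35],[0.1,0.1,-0.56],[0.25,0.3,-0.56],[0.4,0.5,-0.56],[0.47,0.6,-0.56],[0.47,0.6,-0.56],[0.47,0.6,-0.56],[0.47,0.6,-0.56]]' --dr '[[0,0,0],[0,0,0],[0,0,0.06],[0,0,0.12],[0,0,0.18],[0,0,0.24],[0,0,0.3],[0,0,0.36],[0,0,0.42],[0,0,0.48]]'

```text
clock: 3.92
tcp_pos: [0.5181, 0.3452, 0.2293]
tool_rot: [-1.424, -2.8, 0.0]
contact_force: [0.6, 0.3, -1.4]
opening: -0.0001
gripper_force: 0.0
```

```bash
python3 - <<'E'
from h import *
im=r.get_image("top")
v=im[80:240,195:315]
cv2.imwrite("pics/t3.png",cv2.resize(v,None,fx=4,fy=3.7,interpolation=cv2.INTER_CUBIC))
planS((-119,190,200,90),(-119,190,86,90))
E
```

```text
now S [[-119.2  193.6]]
(np.float64(0.5187), np.float64(0.3412), np.float64(0.2)) t [-0.015, -0.009, 0.146] dr [-0.0, 0.0, 0.299]
(np.float64(0.5187), np.float64(0.3412), np.float64(0.086)) t [-0.015, -0.009, 0.716] dr [-0.0, 0.0, 0.299]
```

View pics/t3.png

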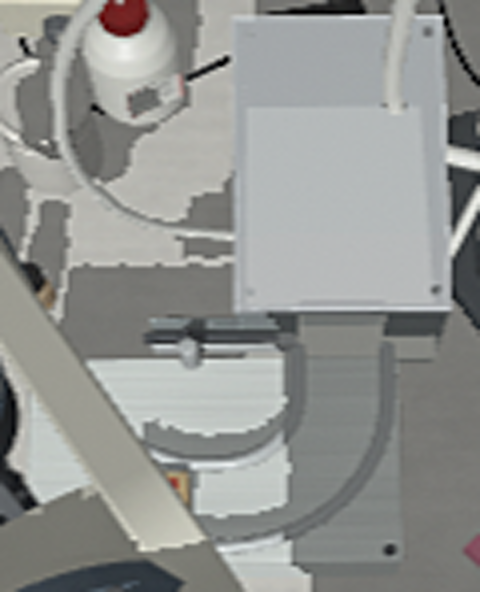

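>>> send_rows --grip '[0,0,0,0,0,0,0,0,0,0]' --travel '[[0,-0.01,0],[0,-0.01,0.1],[0,-0.01,0.2],[0,-0.01,0.3],[0,-0.01,0.4],[0,-0.01,0.5],[0,-0.01,0.6],[0,-0.01,0.68],[0,-0.01,0.72],[0,-0.01,0.72]]' --dr '[[0,0,0.06],[0,0,0.12],[0,0,0.18],[0,0,0.24],[0,0,0.3],[0,0,0.3],[0,0,0.3],[0,0,0.3],[0,0,0.3],[0,0,0.3]]'

```text
clock: 4.8
tcp_pos: [0.5164, 0.3423, 0.0833]
tool_rot: [-2.181, -2.26, 0.005]
contact_force: [-0.3, -0.2, -1.2]
opening: 0.0003
gripper_force: 0.0
```

```bash
cat >> h.py <<'E'
def lane(a):
    """midline pose at arc length a mm from S y=197: (x,y,tool-x angle in S)"""
    if a<122: return -120,197-a,90
    a-=122
    if a<117.8:
        t=a/75; return -45-75*np.cos(t),75-75*np.sin(t),90+np.degrees(t)
    return -45+a-117.8,0,180
def path(z,*A): planS(*[(*lane(a)[:2],z,lane(a)[2]) for a in A])
E
python3 -c "
from h import *
path(86,20,40,60,80,100,110,122)"
```

```text
now S [[-121.3  191.2]]
(np.float64(0.518), np.float64(0.3282), np.float64(0.086)) t [-0.071, 0.005, -0.013] dr [-0.001, 0.001, 0.007]
(np.float64(0.5184), np.float64(0.3082), np.float64(0.086)) t [-0.171, 0.004, -0.013] dr [-0.001, 0.001, 0.007]
(np.float64(0.5189), np.float64(0.2882), np.float64(0.086)) t [-0.271, 0.003, -0.013] dr [-0.001, 0.001, 0.007]
(np.float64(0.5193), np.float64(0.2682), np.float64(0.086)) t [-0.371, 0.001, -0.013] dr [-0.001, 0.001, 0.007]
(np.float64(0.5197), np.float64(0.2482), np.float64(0.086)) t [-0.471, -0.0, -0.012] dr [-0.001, 0.001, 0.007]
(np.float64(0.5199), np.float64(0.2382), np.float64(0.086)) t [-0.521, -0.001, -0.012] dr [-0.001, 0.001, 0.007]
(np.float64(0.5202), np.float64(0.2262), np.float64(0.086)) t [-0.581, -0.002, -0.012] dr [-0.001, 0.001, 0.007]
```

>>> send_rows --grip '[0,0,0,0,0,0,0,0,0,0]' --travel '[[-0.05,0,-0.02],[-0.1,0,-0.02],[-0.15,0,-0.02],[-0.2,0,-0.02],[-0.25,0,-0.02],[-0.3,0,-0.02],[-0.35,0,-0.02],[-0.4,0,-0.02],[-0.44,0,-0.02],[-0.47,0,-0.02]]' --dr '[[0,0,0],[0,0,0.01],[0,0,0.01],[0,0,0.01],[0,0,0.01],[0,0,0.01],[0,0,0.01],[0,0,0.01],[0,0,0.01],[0,0,0.01]]'

```text
clock: 5.63
tcp_pos: [0.521, 0.2493, 0.0895]
tool_rot: [-2.207, -2.236, -0.002]
contact_force: [2.0, 6.0, 0.6]
opening: 0.0002
gripper_force: 3.1
```

```bash
python3 - <<'E'
from h import *
cv2.imwrite("pics/w4.png",r.get_image("wrist"))
path(86,100,110,120,130,140,150,160,170,180,190)
E
```

```text
now S [[-119.   97.]]
(np.float64(0.5197), np.float64(0.2482), np.float64(0.086)) t [-0.0, -0.005, 0.016] dr [0.0, 0.0, -0.004]
(np.float64(0.5199), np.float64(0.2382), np.float64(0.086)) t [-0.05, -0.005, 0.016] dr [0.0, 0.0, -0.004]
(np.float64(0.5202), np.float64(0.2282), np.float64(0.086)) t [-0.1, -0.004, 0.016] dr [0.0, 0.0, -0.004]
(np.float64(0.5208), np.float64(0.2182), np.float64(0.086)) t [-0.15, -0.001, 0.016] dr [0.0, 0.0, -0.057]
(np.float64(0.5227), np.float64(0.2084), np.float64(0.086)) t [-0.199, 0.007, 0.016] dr [0.0, 0.0, -0.124]
(np.float64(0.526), np.float64(0.1989), np.float64(0.086)) t [-0.247, 0.023, 0.016] dr [0.0, 0.0, -0.191]
(np.float64(0.5304), np.float64(0.19), np.float64(0.086)) t [-0.292, 0.045, 0.016] dr [0.0, 0.0, -0.257]
(np.float64(0.536), np.float64(0.1817), np.float64(0.086)) t [-0.334, 0.072, 0.016] dr [0.0, 0.0, -0.324]
(np.float64(0.5427), np.float64(0.1743), np.float64(0.086)) t [-0.371, 0.105, 0.016] dr [0.0, 0.0, -0.391]
(np.float64(0.5502), np.float64(0.1678), np.float64(0.086)) t [-0.404, 0.142, 0.017] dr [0.0, 0.0, -0.457]
```

View pics/w4.png

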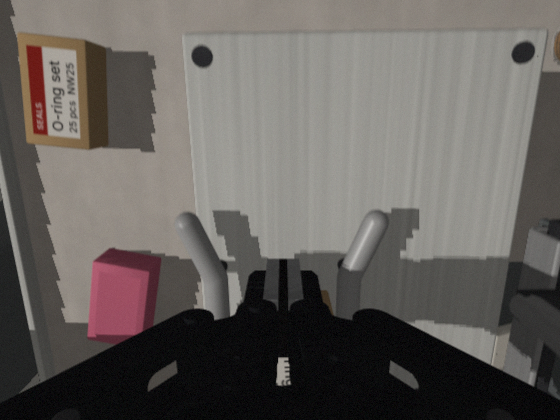

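```bash
python3 -c "
from h import *
path(87,107,115,123,131,139,147,155,163,171,179)"
```

```text
now S [[-119.   97.]]
(np.float64(0.5199), np.float64(0.2412), np.float64(0.087)) t [-0.035, -0.004, 0.011] dr [0.0, 0.0, -0.004]
(np.float64(0.52), np.float64(0.2332), np.float64(0.087)) t [-0.075, -0.004, 0.011] dr [0.0, 0.0, -0.004]
(np.float64(0.5202), np.float64(0.2252), np.float64(0.087)) t [-0.115, -0.004, 0.011] dr [0.0, 0.0, -0.011]
(np.float64(0.5209), np.float64(0.2172), np.float64(0.087)) t [-0.155, -0.001, 0.011] dr [0.0, 0.0, -0.064]
(np.float64(0.5225), np.float64(0.2094), np.float64(0.087)) t [-0.194, 0.006, 0.011] dr [0.0, 0.0, -0.117]
(np.float64(0.5249), np.float64(0.2017), np.float64(0.087)) t [-0.233, 0.018, 0.011] dr [0.0, 0.0, -0.171]
(np.float64(0.528), np.float64(0.1944), np.float64(0.087)) t [-0.27, 0.033, 0.011] dr [0.0, 0.0, -0.224]
(np.float64(0.532), np.float64(0.1874), np.float64(0.087)) t [-0.305, 0.052, 0.011] dr [0.0, 0.0, -0.277]
(np.float64(0.5366), np.float64(0.1809), np.float64(0.087)) t [-0.338, 0.075, 0.011] dr [0.0, 0.0, -0.331]
(np.float64(0.542), np.float64(0.175), np.float64(0.087)) t [-0.368, 0.102, 0.011] dr [0.0, 0.0, -0.384]
```

>>> send_rows --grip '[0,0,0,0,0,0,0,0,0,0]' --travel '[[-0.035,0,0.01],[-0.075,0,0.01],[-0.115,0,0.01],[-0.155,0,0.01],[-0.195,0.005,0.01],[-0.235,0.018,0.01],[-0.27,0.033,0.01],[-0.305,0.052,0.01],[-0.34,0.075,0.01],[-0.37,0.1,0.01]]' --dr '[[0,0,0],[0,0,0],[0,0,-0.01],[0,0,-0.06],[0,0,-0.12],[0,0,-0.17],[0,0,-0.22],[0,0,-0.28],[0,0,-0.33],[0,0,-0.38]]'

```text
clock: 6.52
tcp_pos: [0.5363, 0.1804, 0.0881]
tool_rot: [-1.21, -2.887, -0.003]
contact_force: [-26.5, 26.2, 24.8]
opening: 0.0
gripper_force: 18.6
```

```bash
python3 -c "
from h import *
path(87,181,189,197,205,213,221,229,237,245,253)"
```

```text
now S [[-104.9   28.9]]
(np.float64(0.5434), np.float64(0.1736), np.float64(0.087)) t [-0.049, 0.001, 0.005] dr [-0.001, -0.006, -0.016]
(np.float64(0.5495), np.float64(0.1684), np.float64(0.087)) t [-0.089, 0.005, 0.004] dr [-0.001, -0.006, -0.069]
(np.float64(0.556), np.float64(0.1638), np.float64(0.087)) t [-0.128, 0.012, 0.004] dr [-0.001, -0.006, -0.122]
(np.float64(0.5631), np.float64(0.16), np.float64(0.087)) t [-0.167, 0.024, 0.003] dr [-0.0, -0.006, -0.176]
(np.float64(0.5705), np.float64(0.157), np.float64(0.087)) t [-0.203, 0.04, 0.003] dr [0.0, -0.006, -0.229]
(np.float64(0.5782), np.float64(0.1548), np.float64(0.087)) t [-0.238, 0.059, 0.002] dr [0.0, -0.006, -0.282]
(np.float64(0.586), np.float64(0.1534), np.float64(0.087)) t [-0.271, 0.082, 0.002] dr [0.001, -0.006, -0.336]
(np.float64(0.594), np.float64(0.1528), np.float64(0.087)) t [-0.301, 0.109, 0.002] dr [0.001, -0.006, -0.389]
(np.float64(0.602), np.float64(0.1529), np.float64(0.087)) t [-0.328, 0.138, 0.001] dr [0.001, -0.006, -0.408]
(np.float64(0.61), np.float64(0.1531), np.float64(0.087)) t [-0.356, 0.167, 0.001] dr [0.001, -0.006, -0.408]
```

```bash
python3 - <<'E'
from h import *
s=r.get_image("scene");t=r.get_image("top");w=r.get_image("wrist")
print(r.read_state()["contact_force"])
cv2.imwrite("pics/w5f.png",w);cv2.imwrite("pics/t5f.png",t);cv2.imwrite("pics/s5f.png",s)
a=cv2.resize(s[170:300,180:330],(400,346));b=cv2.resize(t[150:260,190:310],(400,346));
cc=cv2.resize(w[150:300,150:420],(400,222))
cv2.imwrite("pics/m5.png",np.vstack([np.hstack([a,b]),np.hstack([cc,cc*0])]))
E
```

```text
[-2.59531783  0.98731659  2.48929704]
```

View pics/m5.png

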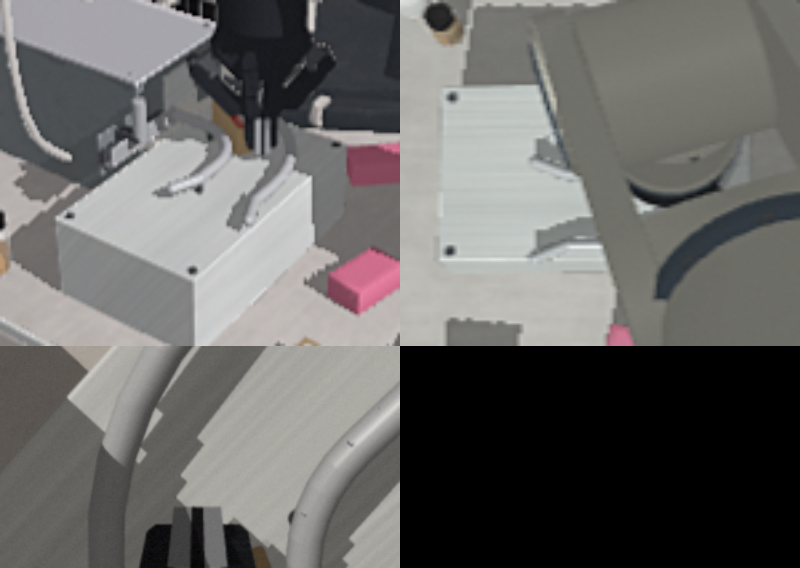

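```bash
python3 -c "
from h import *
print(r.read_state()['contact_force'],r.read_state()['tcp_pos'])
path(87,181,186,191,196,201,206,211,216,221,226)"
```

```text
[-2.59531783  0.98731659  2.48929704] [0.53998947 0.17612253 0.08707179]
now S [[-101.3   24.5]]
(np.float64(0.5434), np.float64(0.1736), np.float64(0.087)) t [-0.021, 0.003, 0.0] dr [-0.001, -0.001, -0.016]
(np.float64(0.5471), np.float64(0.1702), np.float64(0.087)) t [-0.046, 0.005, 0.0] dr [-0.001, -0.001, -0.05]
(np.float64(0.5511), np.float64(0.1672), np.float64(0.087)) t [-0.071, 0.008, 0.0] dr [-0.001, -0.001, -0.083]
(np.float64(0.5552), np.float64(0.1644), np.float64(0.087)) t [-0.095, 0.013, 0.0] dr [-0.001, -0.001, -0.116]
(np.float64(0.5595), np.float64(0.1618), np.float64(0.087)) t [-0.119, 0.019, 0.0] dr [-0.001, -0.001, -0.15]
(np.float64(0.564), np.float64(0.1596), np.float64(0.087)) t [-0.143, 0.028, 0.0] dr [-0.001, -0.001, -0.183]
(np.float64(0.5686), np.float64(0.1577), np.float64(0.087)) t [-0.166, 0.038, 0.0] dr [-0.001, -0.001, -0.216]
(np.float64(0.5733), np.float64(0.1561), np.float64(0.087)) t [-0.188, 0.049, -0.0] dr [-0.001, -0.001, -0.25]
(np.float64(0.5782), np.float64(0.1548), np.float64(0.087)) t [-0.21, 0.062, -0.0] dr [-0.001, -0.001, -0.283]
(np.float64(0.5831), np.float64(0.1538), np.float64(0.087)) t [-0.231, 0.076, -0.0] dr [-0.001, -0.001, -0.316]
```

>>> send_rows --grip '[0,0,0,0,0,0,0,0,0,0]' --travel '[[-0.02,0.003,0],[-0.045,0.005,0],[-0.07,0.008,0],[-0.095,0.013,0],[-0.12,0.02,0],[-0.143,0.028,0],[-0.166,0.038,0],[-0.188,0.05,0],[-0.21,0.062,0],[-0.23,0.076,0]]' --dr '[[0,0,-0.015],[0,0,-0.05],[0,0,-0.08],[0,0,-0.115],[0,0,-0.15],[0,0,-0.18],[0,0,-0.215],[0,0,-0.25],[0,0,-0.28],[0,0,-0.315]]'

```text
clock: 7.5
tcp_pos: [0.5829, 0.1529, 0.0865]
tool_rot: [-0.257, -3.127, 0.003]
contact_force: [-5.7, 0.3, 3.5]
opening: -0.0002
gripper_force: 2.2
```

```bash
python3 -c "
from h import *
print(r.read_state()['contact_force'],r.read_state()['tcp_pos'])
path(88,231,237,243,249,255,261,266,269,271)"
```

```text
[-5.71115248  0.278583    3.50199944] [0.58291504 0.15286113 0.08647891]
now S [[-58.9   0.3]]
(np.float64(0.588), np.float64(0.1531), np.float64(0.088)) t [-0.025, 0.005, -0.008] dr [-0.001, -0.002, -0.034]
(np.float64(0.594), np.float64(0.1528), np.float64(0.088)) t [-0.055, 0.009, -0.008] dr [-0.001, -0.002, -0.074]
(np.float64(0.6), np.float64(0.1529), np.float64(0.088)) t [-0.084, 0.014, -0.008] dr [-0.001, -0.002, -0.093]
(np.float64(0.606), np.float64(0.153), np.float64(0.088)) t [-0.114, 0.02, -0.008] dr [-0.001, -0.002, -0.093]
(np.float64(0.612), np.float64(0.1532), np.float64(0.088)) t [-0.143, 0.025, -0.008] dr [-0.001, -0.002, -0.093]
(np.float64(0.618), np.float64(0.1533), np.float64(0.088)) t [-0.173, 0.031, -0.008] dr [-0.001, -0.002, -0.093]
(np.float64(0.623), np.float64(0.1534), np.float64(0.088)) t [-0.197, 0.035, -0.008] dr [-0.001, -0.002, -0.093]
(np.float64(0.626), np.float64(0.1535), np.float64(0.088)) t [-0.212, 0.038, -0.008] dr [-0.001, -0.002, -0.093]
(np.float64(0.628), np.float64(0.1535), np.float64(0.088)) t [-0.222, 0.04, -0.009] dr [-0.001, -0.002, -0.093]
```

>>> send_rows --grip '[0,0,0,0,0,0,0,0,0]' --travel '[[-0.025,0.005,-0.005],[-0.055,0.01,-0.008],[-0.085,0.014,-0.008],[-0.115,0.02,-0.008],[-0.145,0.025,-0.008],[-0.175,0.03,-0.008],[-0.2,0.035,-0.008],[-0.21,0.037,-0.008],[-0.21,0.037,-0.008]]' --dr '[[0,0,-0.03],[0,0,-0.07],[0,0,-0.09],[0,0,-0.09],[0,0,-0.09],[0,0,-0.09],[0,0,-0.09],[0,0,-0.09],[0,0,-0.09]]'

```text
clock: 8.25
tcp_pos: [0.6277, 0.1541, 0.0888]
tool_rot: [-0.02, 3.141, -0.0]
contact_force: [0.1, 0.6, 0.9]
opening: -0.0001
gripper_force: 0.0
```

```bash
python3 - <<'E'
from h import *
print(r.read_state()['contact_force'],r.read_state()['tcp_pos'])
w=r.get_image("wrist");s=r.get_image("scene")
cv2.imwrite("pics/m6.png",np.hstack([cv2.resize(w[200:420,100:460],(500,306)),cv2.resize(s[150:270,200:310],(280,306))]))
planS((-12,0,88,180),(-9,0,88,180))
E
```

```text
[0.14379865 0.61264028 0.90059639] [0.62772046 0.15411005 0.08876448]
now S [[-14.8   0.6]]
(np.float64(0.6298), np.float64(0.1535), np.float64(0.088)) t [-0.014, -0.003, 0.004] dr [-0.0, -0.0, -0.004]
(np.float64(0.6328), np.float64(0.1536), np.float64(0.088)) t [-0.029, -0.003, 0.004] dr [-0.0, -0.0, -0.004]
```

View pics/m6.png

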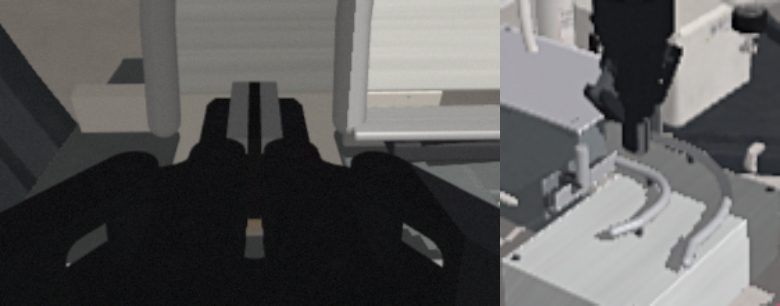

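>>> send_rows --grip '[0,0,0,0,0,0]' --travel '[[-0.008,-0.003,0],[-0.016,-0.003,0],[-0.02,-0.003,0],[-0.024,-0.003,0],[-0.024,-0.003,0],[-0.024,-0.003,0]]' --dr '[[0,0,0],[0,0,0],[0,0,0],[0,0,0],[0,0,0],[0,0,0]]'

```text
clock: 8.85
tcp_pos: [0.6282, 0.1536, 0.0882]
tool_rot: [0.022, -3.134, 0.001]
contact_force: [-13.5, 0.9, 5.9]
opening: 0.0001
gripper_force: 0.0
```

```bash
python3 - <<'E'
from h import *
print(r.read_state()['contact_force'],r.read_state()['tcp_pos'])
w=r.get_image("wrist");print(w[345:385:3,283].tolist())
cv2.imwrite("pics/w7.png",w)
planS((-30,0,90,180),(-35,0,240,180),(-120,150,240,90))
E
```

```text
[-13.54387167   0.88552426   5.93695411] [0.62817734 0.15359024 0.08823185]
[[18, 15, 16], [13, 14, 14], [19, 20, 20], [19, 17, 17], [66, 67, 68], [98, 103, 103], [95, 100, 101], [96, 101, 98], [70, 72, 70], [54, 56, 54], [56, 55, 54], [54, 52, 52], [53, 55, 53], [53, 56, 53]]
now S [[-13.6   0.1]]
(np.float64(0.6118), np.float64(0.1531), np.float64(0.09)) t [0.082, -0.001, -0.008] dr [-0.0, -0.004, -0.004]
(np.float64(0.6068), np.float64(0.153), np.float64(0.24)) t [0.113, -0.002, -0.758] dr [-0.0, -0.004, -0.004]
(np.float64(0.5186), np.float64(0.3012), np.float64(0.24)) t [0.543, 0.745, -0.755] dr [-0.003, -0.003, 0.781]
```

>>> send_rows --grip '[0,0,0,0,0,0,0,0,0,0]' --travel '[[0.08,0,0],[0.1,0,-0.15],[0.1,0,-0.35],[0.1,0,-0.55],[0.2,0.15,-0.75],[0.35,0.3,-0.75],[0.5,0.45,-0.75],[0.65,0.6,-0.75],[0.8,0.75,-0.75],[0.9,0.75,-0.75]]' --dr '[[0,0,0],[0,0,0],[0,0,0.06],[0,0,0.12],[0,0,0.18],[0,0,0.24],[0,0,0.3],[0,0,0.36],[0,0,0.42],[0,0,0.48]]'

```text
clock: 9.73
tcp_pos: [0.4489, 0.3039, 0.2394]
tool_rot: [1.437, 2.793, 0.003]
contact_force: [-0.6, 0.5, 0.7]
opening: -0.0003
gripper_force: 0.0
```

```bash
python3 - <<'E'
from h import *
print(r.read_state()['contact_force'],r.read_state()['tcp_pos'])
plan((.40,.31,.24,85))
E
```

```text
[-0.57606429  0.54689382  0.74357494] [0.44892845 0.30392949 0.23937204]
(0.4, 0.31, 0.24) t [0.167, -0.181, -0.003] dr [0.001, -0.001, 0.354]
```

>>> send_rows --grip '[0.6,0.6,0.6,0.6,0.6,0.6,0.6,0.6]' --travel '[[-0.03,-0.12,0],[-0.06,-0.24,0],[-0.08,-0.36,0],[-0.08,-0.36,0],[-0.08,-0.36,0],[-0.08,-0.36,0],[-0.08,-0.36,0],[-0.08,-0.36,0]]' --dr '[[0,0,0.06],[0,0,0.12],[0,0,0.18],[0,0,0.24],[0,0,0.3],[0,0,0.355],[0,0,0.355],[0,0,0.355]]'

```text
clock: 10.4
tcp_pos: [0.401, 0.246, 0.239]
tool_rot: [2.31, 2.129, 0.0]
contact_force: [-0.3, -1.2, 0.7]
opening: 0.0511
gripper_force: 0.0
```

```bash
cat >> h.py <<'E'
def tan(c,im,z):
    h=cv2.cvtColor(im,cv2.COLOR_BGR2HSV); m=cv2.inRange(h,(8,60,60),(25,255,255))
    m=cv2.morphologyEx(m,cv2.MORPH_CLOSE,np.ones((25,25)))
    for q in cv2.findContours(m,0,2)[0]:
        if cv2.contourArea(q)>1500:
            p=cv2.boxPoints(cv2.minAreaRect(q)); P=ray(c,p,z); print(p.round().tolist(),P[:,:2].round(4).tolist(),"mid",P.mean(0).round(4),np.linalg.norm(P-np.roll(P,1,0),axis=1).round(4))
E
python3 - <<'E'
from h import *
c=cam("wrist");im=r.get_image("wrist");cv2.imwrite("pics/w8.png",im);print(r.read_state()['tcp_pos'],r.read_state()['opening'])
tan(c,im,.024)
E
```

```text
[0.40102198 0.24607831 0.23894468] 0.0510540381962243
[[250.0, 66.0], [289.0, 66.0], [289.0, 130.0], [250.0, 130.0]] [[0.3805, 0.3583], [0.4163, 0.3554], [0.4119, 0.2981], [0.3745, 0.3012]] mid [0.3958 0.3282 0.024 ] [0.0575 0.0359 0.0574 0.0376]
```

View pics/w8.png

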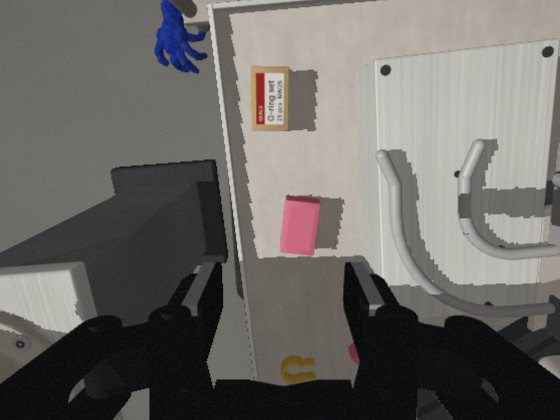

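```bash
python3 - <<'E'
from h import *
plan((.396,.328,.15,85),(.396,.328,.006,85))
E
```

```text
(0.396, 0.328, 0.15) t [0.406, -0.058, 0.445] dr [0.0, -0.0, 0.003]
(0.396, 0.328, 0.006) t [0.406, -0.058, 1.165] dr [0.0, -0.0, 0.003]
```

>>> send_rows --grip '[0.65,0.65,0.65,0.65,0.65,0.65,0.65,0.65,0.65]' --travel '[[0.13,-0.02,0.05],[0.27,-0.04,0.2],[0.4,-0.06,0.4],[0.405,-0.06,0.55],[0.405,-0.06,0.7],[0.405,-0.06,0.85],[0.405,-0.06,0.95],[0.405,-0.06,0.95],[0.405,-0.06,0.95]]' --dr '[[0,0,0],[0,0,0],[0,0,0],[0,0,0],[0,0,0],[0,0,0],[0,0,0],[0,0,0],[0,0,0]]'

```text
clock: 11.2
tcp_pos: [0.3954, 0.3274, 0.0482]
tool_rot: [-2.311, -2.128, 0.004]
contact_force: [0.6, 0.5, 0.9]
opening: 0.0553
gripper_force: 0.0
```

```bash
python3 - <<'E'
from h import *
print(r.read_state()['tcp_pos'])
plan((.396,.328,.006,85))
E
```

```text
[0.39540031 0.32739481 0.04824957]
(0.396, 0.328, 0.006) t [0.004, 0.003, 0.211] dr [-0.001, 0.001, 0.002]
```

>>> send_rows --grip '[0.65,0.65,0.65,0.65,0.2,0.2,0.2,0.2,0.2]' --travel '[[0.004,0.003,0.07],[0.004,0.003,0.14],[0.004,0.003,0.21],[0.004,0.003,0.21],[0.004,0.003,0.21],[0.004,0.003,0.21],[0.004,0.003,0.21],[0.004,0.003,0.21],[0.004,0.003,0.21]]' --dr '[[0,0,0],[0,0,0],[0,0,0],[0,0,0],[0,0,0],[0,0,0],[0,0,0],[0,0,0],[0,0,0]]' --newtons 40

```text
clock: 11.95
tcp_pos: [0.3975, 0.3292, 0.0086]
tool_rot: [2.313, 2.126, 0.004]
contact_force: [-1.6, -0.8, 8.4]
opening: 0.035
gripper_force: 41.0
```

```bash
python3 - <<'E'
from h import *
s=r.read_state();print(s['tcp_pos'],s['opening'],s['gripper_force'])
planS((-240,175,150,90),(-120,162,150,90),(-120,162,88,90))
E
```

```text
[0.39747072 0.32923184 0.00858136] 0.034963853864869 41.011560559272766
now S [[-240.5  180.7]]
(np.float64(0.3981), np.float64(0.3236), np.float64(0.15)) t [-0.027, 0.007, -0.707] dr [0.001, -0.001, -0.053]
(np.float64(0.5183), np.float64(0.3132), np.float64(0.15)) t [-0.028, 0.61, -0.706] dr [0.001, -0.001, -0.053]
(np.float64(0.5183), np.float64(0.3132), np.float64(0.088)) t [-0.028, 0.609, -0.396] dr [0.001, -0.001, -0.053]
```

>>> send_rows --grip '[0.2,0.2,0.2,0.2,0.2,0.2,0.2,0.2,0.2,0.2]' --travel '[[0,0,-0.1],[0,0,-0.25],[-0.01,0,-0.45],[-0.02,0,-0.65],[-0.03,0.1,-0.72],[-0.03,0.25,-0.72],[-0.03,0.4,-0.72],[-0.03,0.55,-0.72],[-0.03,0.61,-0.72],[-0.03,0.61,-0.72]]' --dr '[[0,0,0],[0,0,0],[0,0,0],[0,0,-0.02],[0,0,-0.04],[0,0,-0.05],[0,0,-0.05],[0,0,-0.05],[0,0,-0.05],[0,0,-0.05]]'

```text
clock: 12.78
tcp_pos: [0.5205, 0.3121, 0.1519]
tool_rot: [2.205, 2.236, 0.004]
contact_force: [-0.0, 0.1, -1.2]
opening: 0.0353
gripper_force: 40.9
```

```bash
python3 - <<'E'
from h import *
s=r.read_state();print(s['tcp_pos'],s['opening'],s['gripper_force'],s['contact_force'])
planS((-120,162,110,90),(-120,162,89,90))
E
```

```text
[0.52047975 0.3120901  0.15188152] 0.03527046469530308 40.850569009780884 [-0.02234687  0.07350901 -1.23153927]
now S [[-117.9  160.9]]
(np.float64(0.5183), np.float64(0.3132), np.float64(0.11)) t [0.005, -0.011, 0.209] dr [0.001, -0.001, -0.004]
(np.float64(0.5183), np.float64(0.3132), np.float64(0.089)) t [0.005, -0.012, 0.314] dr [0.001, -0.001, -0.004]
```

Held (opening 35 mm, 1.2 N weight). Lower, release, rise, and back off toward the pad edge.

>>> send_rows --grip '[0.2,0.2,0.2,0.2,0.2,0.2,0.2]' --travel '[[0.005,-0.01,0.1],[0.005,-0.01,0.2],[0.005,-0.01,0.25],[0.005,-0.01,0.28],[0.005,-0.01,0.3],[0.005,-0.01,0.31],[0.005,-0.01,0.31]]' --dr '[[0,0,0],[0,0,0],[0,0,0],[0,0,0],[0,0,0],[0,0,0],[0,0,0]]'

```text
clock: 13.37
tcp_pos: [0.5157, 0.3134, 0.0892]
tool_rot: [2.204, 2.239, 0.0]
contact_force: [-0.2, -0.8, -0.5]
opening: 0.0351
gripper_force: 40.8
```

```bash
python3 - <<'E'
from h import *
s=r.read_state();print(s['tcp_pos'],s['opening'],s['gripper_force'],s['contact_force'])
planS((-120,162,88.5,90))
E
```

```text
[0.51565626 0.31344563 0.08918912] 0.0350881133080225 40.79795300960541 [-0.17211986 -0.76666237 -0.54808075]
now S [[-122.7  162.3]]
(np.float64(0.5183), np.float64(0.3132), np.float64(0.0885)) t [-0.001, 0.013, 0.003] dr [0.0, -0.0, -0.003]
```

>>> send_rows --grip '[0.2,0.2,0.6,0.6,0.6,0.6,0.6,0.6,0.3,0]' --travel '[[0,0.01,0.005],[0,0.01,0.008],[0,0.01,0.008],[0,0.01,0.008],[0,0.01,0.008],[0,0.01,-0.1],[0,0.01,-0.25],[0.1,0.01,-0.35],[0.2,0.01,-0.35],[0.28,0.01,-0.35]]' --dr '[[0,0,0],[0,0,0],[0,0,0],[0,0,0],[0,0,0],[0,0,0],[0,0,0],[0,0,0],[0,0,0],[0,0,0]]'

```text
clock: 14.2
tcp_pos: [0.5179, 0.371, 0.1609]
tool_rot: [2.204, 2.238, 0.006]
contact_force: [1.4, 0.7, -1.1]
opening: 0.028
gripper_force: 0.0
```

>>> send_rows --grip '[0,0,0]' --travel '[[0,0,0],[0,0,0],[0,0,0]]' --dr '[[0,0,0],[0,0,0],[0,0,0]]'

```text
clock: 14.45
tcp_pos: [0.5161, 0.3686, 0.1578]
tool_rot: [-2.204, -2.239, 0.004]
contact_force: [-0.2, 0.5, 0.1]
opening: -0.0005
gripper_force: 0.0
```

```bash
python3 - <<'E'
from h import *
for n in("top","scene"): cv2.imwrite(f"pics/{n}9.png",r.get_image(n))
c=cam("wrist");w=r.get_image("wrist");tan(c,w,.104);t=cv2.imread("pics/top9.png");s=cv2.imread("pics/scene9.png")
cv2.imwrite("pics/m9.png",np.vstack([np.hstack([cv2.resize(t[150:260,190:310],(380,300)),cv2.resize(s[170:300,180:330],(380,300))]),cv2.resize(w[180:420,:],(760,290))]))
print(r.read_state()['opening'])
planS((-120,214,150,90),(-120,214,88,90))
E
```

```text
4.298325830252474e-05
now S [[-120.6  217.2]]
(np.float64(0.5172), np.float64(0.3651), np.float64(0.15)) t [-0.016, 0.003, 0.041] dr [-0.001, 0.0, -0.003]
(np.float64(0.5172), np.float64(0.3651), np.float64(0.088)) t [-0.016, 0.004, 0.351] dr [-0.001, 0.0, -0.003]
```

View pics/m9.png

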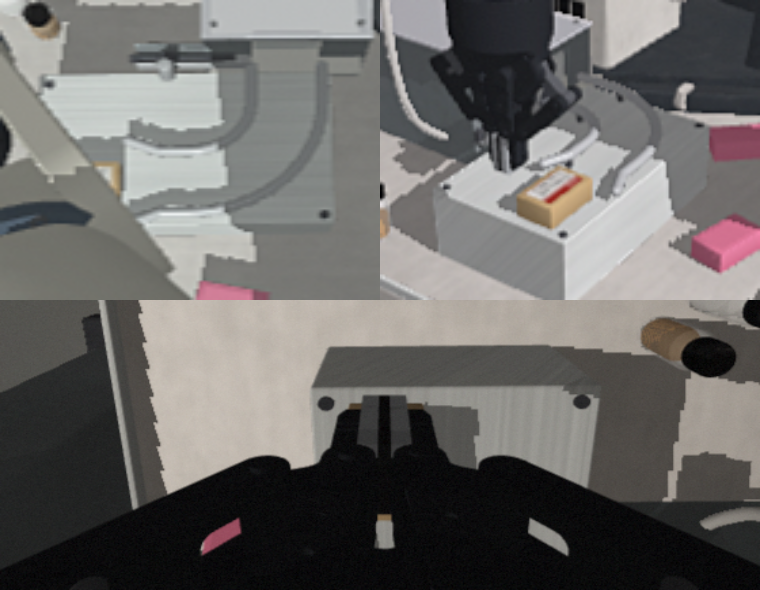

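>>> send_rows --grip '[0,0,0,0,0,0]' --travel '[[0,0.003,0.1],[0,0.003,0.2],[0,0.003,0.3],[0,0.003,0.35],[0,0.003,0.35],[0,0.003,0.35]]' --dr '[[0,0,0],[0,0,0],[0,0,0],[0,0,0],[0,0,0],[0,0,0]]'

```text
clock: 15.1
tcp_pos: [0.5173, 0.3689, 0.0887]
tool_rot: [-2.205, -2.238, 0.002]
contact_force: [0.0, 0.5, 0.7]
opening: 0.0002
gripper_force: 0.0
```

```bash
python3 - <<'E'
from h import *
print(r.read_state()['contact_force'],r.read_state()['tcp_pos'])
path(88,0,50,97)
E
```

```text
[0.04735665 0.47390684 0.66931688] [0.51732818 0.36887568 0.08871742]
now S [[-119.8  217.7]]
(np.float64(0.5176), np.float64(0.3481), np.float64(0.088)) t [-0.104, -0.0, 0.004] dr [-0.0, 0.0, -0.003]
(np.float64(0.5186), np.float64(0.2982), np.float64(0.088)) t [-0.353, 0.001, 0.004] dr [-0.0, 0.0, -0.003]
(np.float64(0.5197), np.float64(0.2512), np.float64(0.088)) t [-0.588, 0.003, 0.004] dr [-0.0, 0.0, -0.003]
```

>>> send_rows --grip '[0,0,0,0,0,0,0,0,0,0]' --travel '[[-0.06,0,0.003],[-0.12,0,0.003],[-0.18,0,0.003],[-0.24,0,0.003],[-0.3,0,0.003],[-0.36,0,0.003],[-0.42,0,0.003],[-0.48,0,0.003],[-0.54,0,0.003],[-0.58,0.003,0.003]]' --dr '[[0,0,0],[0,0,0],[0,0,0],[0,0,0],[0,0,0],[0,0,0],[0,0,0],[0,0,0],[0,0,0],[0,0,0]]'

```text
clock: 15.93
tcp_pos: [0.5201, 0.2522, 0.0885]
tool_rot: [-2.205, -2.238, -0.002]
contact_force: [1.9, 9.6, 2.8]
opening: 0.0
gripper_force: 4.6
```

```bash
python3 - <<'E'
from h import *
print(r.read_state()['contact_force'],r.read_state()['tcp_pos'])
path(87,*range(101,160,6))
E
```

```text
[1.91348677 9.56877962 2.80118347] [0.52007487 0.25222486 0.08848796]
now S [[-119.6  101. ]]
(np.float64(0.5197), np.float64(0.2472), np.float64(0.087)) t [-0.025, -0.002, 0.007] dr [0.0, -0.0, -0.003]
(np.float64(0.5199), np.float64(0.2412), np.float64(0.087)) t [-0.055, -0.002, 0.007] dr [0.0, -0.0, -0.003]
(np.float64(0.52), np.float64(0.2352), np.float64(0.087)) t [-0.085, -0.002, 0.007] dr [0.0, -0.0, -0.003]
(np.float64(0.5201), np.float64(0.2292), np.float64(0.087)) t [-0.115, -0.002, 0.007] dr [0.0, -0.0, -0.003]
(np.float64(0.5203), np.float64(0.2232), np.float64(0.087)) t [-0.145, -0.001, 0.007] dr [0.0, -0.0, -0.023]
(np.float64(0.5209), np.float64(0.2172), np.float64(0.087)) t [-0.175, 0.002, 0.007] dr [0.0, -0.0, -0.063]
(np.float64(0.522), np.float64(0.2113), np.float64(0.087)) t [-0.205, 0.007, 0.007] dr [0.0, -0.0, -0.103]
(np.float64(0.5236), np.float64(0.2055), np.float64(0.087)) t [-0.234, 0.014, 0.007] dr [0.0, -0.0, -0.143]
(np.float64(0.5256), np.float64(0.1999), np.float64(0.087)) t [-0.262, 0.024, 0.007] dr [0.0, -0.0, -0.183]
(np.float64(0.528), np.float64(0.1944), np.float64(0.087)) t [-0.29, 0.035, 0.007] dr [0.0, -0.0, -0.223]
```

>>> send_rows --grip '[0,0,0,0,0,0,0,0,0,0]' --travel '[[-0.025,0,0.005],[-0.055,0,0.005],[-0.085,0,0.005],[-0.115,0,0.005],[-0.145,0,0.005],[-0.175,0.002,0.005],[-0.205,0.007,0.005],[-0.235,0.014,0.005],[-0.262,0.024,0.005],[-0.29,0.035,0.005]]' --dr '[[0,0,0],[0,0,0],[0,0,0],[0,0,0],[0,0,-0.02],[0,0,-0.06],[0,0,-0.1],[0,0,-0.14],[0,0,-0.18],[0,0,-0.22]]'

```text
clock: 16.77
tcp_pos: [0.5266, 0.197, 0.0879]
tool_rot: [-1.657, -2.666, -0.002]
contact_force: [-6.3, 10.8, 8.4]
opening: 0.0002
gripper_force: 5.9
```

```bash
python3 - <<'E'
from h import *
print(r.read_state()['contact_force'],r.read_state()['tcp_pos'])
path(87,*range(157,207,5))
E
```

```text
[-6.33438321 10.75687934  8.35205016] [0.52656203 0.19697265 0.08788174]
now S [[-114.3   45.7]]
(np.float64(0.529), np.float64(0.1926), np.float64(0.087)) t [-0.025, 0.001, 0.004] dr [-0.0, -0.002, -0.015]
(np.float64(0.5314), np.float64(0.1883), np.float64(0.087)) t [-0.05, 0.002, 0.004] dr [-0.0, -0.002, -0.048]
(np.float64(0.5342), np.float64(0.1841), np.float64(0.087)) t [-0.075, 0.006, 0.004] dr [-0.0, -0.002, -0.082]
(np.float64(0.5373), np.float64(0.1802), np.float64(0.087)) t [-0.099, 0.011, 0.004] dr [0.0, -0.002, -0.115]
(np.float64(0.5406), np.float64(0.1764), np.float64(0.087)) t [-0.123, 0.017, 0.004] dr [0.0, -0.002, -0.148]
(np.float64(0.5441), np.float64(0.1729), np.float64(0.087)) t [-0.147, 0.025, 0.004] dr [0.0, -0.002, -0.182]
(np.float64(0.5479), np.float64(0.1696), np.float64(0.087)) t [-0.17, 0.035, 0.004] dr [0.0, -0.002, -0.215]
(np.float64(0.5519), np.float64(0.1666), np.float64(0.087)) t [-0.192, 0.046, 0.004] dr [0.0, -0.002, -0.248]
(np.float64(0.556), np.float64(0.1638), np.float64(0.087)) t [-0.214, 0.059, 0.004] dr [0.0, -0.002, -0.282]
(np.float64(0.5604), np.float64(0.1614), np.float64(0.087)) t [-0.234, 0.073, 0.004] dr [0.0, -0.002, -0.315]
```

>>> send_rows --grip '[0,0,0,0,0,0,0,0,0,0]' --travel '[[-0.025,0,0.002],[-0.05,0.002,0.002],[-0.075,0.006,0.002],[-0.1,0.011,0.002],[-0.123,0.017,0.002],[-0.147,0.025,0.002],[-0.17,0.035,0.002],[-0.192,0.046,0.002],[-0.214,0.06,0.002],[-0.234,0.073,0.002]]' --dr '[[0,0,-0.015],[0,0,-0.05],[0,0,-0.08],[0,0,-0.115],[0,0,-0.15],[0,0,-0.18],[0,0,-0.215],[0,0,-0.25],[0,0,-0.28],[0,0,-0.315]]'

```text
clock: 17.6
tcp_pos: [0.5596, 0.1588, 0.0863]
tool_rot: [-0.749, -3.047, 0.003]
contact_force: [-4.8, 2.1, 3.2]
opening: -0.0
gripper_force: 2.1
```

```bash
python3 - <<'E'
from h import *
print(r.read_state()['contact_force'],r.read_state()['tcp_pos'])
path(87.5,*range(207,257,5))
E
```

```text
[-4.80015897  2.10319926  3.15104247] [0.55963814 0.15875977 0.08626136]
now S [[-82.    6.7]]
(np.float64(0.5649), np.float64(0.1592), np.float64(0.0875)) t [-0.022, 0.014, -0.006] dr [-0.001, -0.001, -0.033]
(np.float64(0.5695), np.float64(0.1573), np.float64(0.0875)) t [-0.047, 0.016, -0.006] dr [-0.001, -0.002, -0.067]
(np.float64(0.5743), np.float64(0.1558), np.float64(0.0875)) t [-0.072, 0.021, -0.006] dr [-0.001, -0.002, -0.1]
(np.float64(0.5791), np.float64(0.1545), np.float64(0.0875)) t [-0.096, 0.026, -0.007] dr [-0.001, -0.002, -0.133]
(np.float64(0.584), np.float64(0.1536), np.float64(0.0875)) t [-0.12, 0.034, -0.007] dr [-0.001, -0.002, -0.167]
(np.float64(0.589), np.float64(0.1531), np.float64(0.0875)) t [-0.143, 0.043, -0.007] dr [-0.001, -0.002, -0.2]
(np.float64(0.594), np.float64(0.1528), np.float64(0.0875)) t [-0.166, 0.053, -0.007] dr [-0.001, -0.002, -0.233]
(np.float64(0.599), np.float64(0.1529), np.float64(0.0875)) t [-0.188, 0.065, -0.007] dr [-0.001, -0.002, -0.252]
(np.float64(0.604), np.float64(0.153), np.float64(0.0875)) t [-0.21, 0.077, -0.007] dr [-0.001, -0.002, -0.252]
(np.float64(0.609), np.float64(0.1531), np.float64(0.0875)) t [-0.232, 0.089, -0.007] dr [-0.001, -0.002, -0.252]
```

>>> send_rows --grip '[0,0,0,0,0,0,0,0,0,0]' --travel '[[-0.022,0.008,-0.006],[-0.047,0.014,-0.006],[-0.072,0.02,-0.006],[-0.096,0.026,-0.006],[-0.12,0.034,-0.006],[-0.143,0.043,-0.006],[-0.166,0.053,-0.006],[-0.188,0.065,-0.006],[-0.21,0.077,-0.006],[-0.232,0.089,-0.006]]' --dr '[[0,0,-0.03],[0,0,-0.065],[0,0,-0.1],[0,0,-0.13],[0,0,-0.165],[0,0,-0.2],[0,0,-0.23],[0,0,-0.25],[0,0,-0.25],[0,0,-0.25]]'

```text
clock: 18.43
tcp_pos: [0.6104, 0.1531, 0.0875]
tool_rot: [0.021, -3.14, 0.001]
contact_force: [0.1, -0.5, -1.0]
opening: -0.0001
gripper_force: 0.2
```

```bash
python3 - <<'E'
from h import *
print(r.read_state()['contact_force'],r.read_state()['tcp_pos'])
planS((-15.5,0,88,180))
E
```

```text
[ 0.13201636 -0.49528257 -0.96519897] [0.61040575 0.15313645 0.08751929]
now S [[-31.4   0. ]]
(np.float64(0.6263), np.float64(0.1535), np.float64(0.088)) t [-0.079, 0.001, -0.003] dr [-0.0, -0.001, -0.004]
```

>>> send_rows --grip '[0,0,0,0,0,0,0,0]' --travel '[[-0.02,0,-0.003],[-0.04,0,-0.003],[-0.06,0,-0.003],[-0.075,0,-0.003],[-0.08,0,-0.003],[-0.08,0,-0.003],[-0.08,0,-0.003],[-0.08,0,-0.003]]' --dr '[[0,0,0],[0,0,0],[0,0,0],[0,0,0],[0,0,0],[0,0,0],[0,0,0],[0,0,0]]'

```text
clock: 19.1
tcp_pos: [0.6265, 0.1541, 0.0887]
tool_rot: [0.023, -3.141, 0.0]
contact_force: [-1.0, 0.2, -0.8]
opening: -0.0002
gripper_force: 0.0
```

```bash
python3 - <<'E'
from h import *
print(r.read_state()['contact_force'],r.read_state()['tcp_pos'])
w=r.get_image("wrist");print(w[345:385:3,283].tolist())
E
```

```text
[-0.95809936  0.20792399 -0.80334248] [0.62649497 0.15413977 0.08866395]
[[18, 17, 17], [23, 22, 22], [18, 18, 15], [18, 14, 15], [62, 64, 64], [99, 105, 107], [101, 103, 104], [98, 101, 103], [96, 101, 100], [90, 92, 92], [56, 57, 56], [56, 56, 56], [55, 55, 52], [53, 57, 52]]
```

>>> send_rows --grip '[0,0,0,0,0,0,0,0,0,0]' --travel '[[0.1,0,0],[0.1,0,-0.15],[0.1,0,-0.35],[0.1,0,-0.56],[0.1,0.15,-0.56],[0.1,0.3,-0.56],[0.08,0.45,-0.56],[0.05,0.62,-0.56],[0.05,0.65,-0.56],[0.05,0.65,-0.56]]' --dr '[[0,0,0],[0,0,0],[0,0,0],[0,0,0],[0,0,0],[0,0,0],[0,0,0],[0,0,0],[0,0,0],[0,0,0]]'

```text
clock: 19.98
tcp_pos: [0.6145, 0.2861, 0.2005]
tool_rot: [-0.027, 3.141, 0.0]
contact_force: [0.8, -0.5, -0.6]
opening: 0.0002
gripper_force: 0.0
```

```bash
python3 - <<'E'
from h import *
cv2.imwrite("pics/s10.png",r.get_image("scene"));t=r.get_image("top");s=cv2.imread("pics/s10.png")
cv2.imwrite("pics/m10.png",np.hstack([cv2.resize(t[80:240,195:315],(360,480)),cv2.resize(s[130:280,180:330],(440,480))]))
planS((-25,128,200,180),(-25,128,118,180))
E
```

```text
now S [[-24.7 130.2]]
(np.float64(0.614), np.float64(0.2812), np.float64(0.2)) t [0.002, -0.011, 0.002] dr [-0.0, -0.0, -0.003]
(np.float64(0.614), np.float64(0.2812), np.float64(0.118)) t [0.001, -0.011, 0.412] dr [-0.0, -0.0, -0.003]
```

View pics/m10.png

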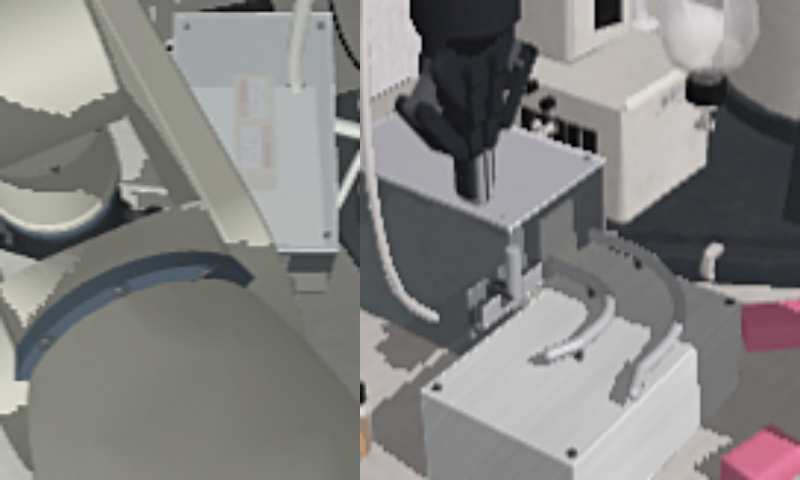

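>>> send_rows --grip '[0,0,0,0,0,0,0,0,0,0]' --travel '[[0,0,0.15],[0,0,0.3],[0,0,0.41],[0,0,0.41],[0,-0.05,0.41],[0,-0.09,0.41],[0,-0.13,0.41],[0,-0.17,0.41],[0,-0.21,0.41],[0,-0.25,0.41]]' --dr '[[0,0,0],[0,0,0],[0,0,0],[0,0,0],[0,0,0],[0,0,0],[0,0,0],[0,0,0],[0,0,0],[0,0,0]]'

```text
clock: 20.92
tcp_pos: [0.6164, 0.2332, 0.12]
tool_rot: [-0.023, 3.139, 0.001]
contact_force: [1.2, 1.4, 1.2]
opening: -0.0002
gripper_force: 0.9
```

```bash
python3 - <<'E'
from h import *
print(r.read_state()['contact_force'])
planS((-25,68,118,180),(-25,60,118,180))
E
```

```text
[1.18875122 1.41263131 1.18888237]
now S [[-23.6  80. ]]
(np.float64(0.6153), np.float64(0.2212), np.float64(0.118)) t [0.007, -0.06, 0.01] dr [0.0, 0.001, -0.004]
(np.float64(0.6155), np.float64(0.2132), np.float64(0.118)) t [0.006, -0.1, 0.01] dr [0.0, 0.001, -0.004]
```

Pushing; go slowly to the stop, watching the force.

>>> send_rows --grip '[0,0,0,0,0,0,0,0]' --travel '[[0,-0.015,0.005],[0,-0.03,0.005],[0,-0.045,0.005],[0,-0.06,0.005],[0,-0.07,0.005],[0,-0.075,0.005],[0,-0.075,0.005],[0,-0.075,0.005]]' --dr '[[0,0,0],[0,0,0],[0,0,0],[0,0,0],[0,0,0],[0,0,0],[0,0,0],[0,0,0]]'

```text
clock: 21.58
tcp_pos: [0.6158, 0.2191, 0.1176]
tool_rot: [-0.023, 3.142, -0.0]
contact_force: [0.7, 2.2, 1.1]
opening: 0.0004
gripper_force: 0.9
```

```bash
python3 - <<'E'
from h import *
print(r.read_state()['contact_force'])
planS((-25,60,118,180))
E
```

```text
[0.71103124 2.16093347 1.11209262]
now S [[-24.6  65.9]]
(np.float64(0.6155), np.float64(0.2132), np.float64(0.118)) t [0.002, -0.03, -0.002] dr [-0.0, 0.0, -0.003]
```

>>> send_rows --grip '[0,0,0,0,0,0]' --travel '[[0,-0.005,0],[0,-0.01,0],[0,-0.015,0],[0,-0.02,0],[0,-0.02,0],[0,-0.02,0]]' --dr '[[0,0,0],[0,0,0],[0,0,0],[0,0,0],[0,0,0],[0,0,0]]'

```text
clock: 22.08
tcp_pos: [0.6158, 0.2185, 0.1179]
tool_rot: [-0.022, 3.141, 0.008]
contact_force: [-0.2, 17.2, -0.8]
opening: -0.0002
gripper_force: 8.9
```

>>> send_rows --grip '[0,0,0,0,0,0,0,0,0,0]' --travel '[[0,0.08,0],[0,0.15,0],[0,0.15,-0.15],[0,0.15,-0.35],[0,0.15,-0.55],[0.15,0.25,-0.7],[0.3,0.4,-0.7],[0.45,0.6,-0.7],[0.6,0.8,-0.7],[0.6,0.9,-0.7]]' --dr '[[0,0,0],[0,0,0],[0,0,0],[0,0,0],[0,0,0],[0,0,0],[0,0,0],[0,0,0],[0,0,0],[0,0,0]]'

```text
clock: 22.92
tcp_pos: [0.4903, 0.3939, 0.2581]
tool_rot: [0.023, -3.141, 0.002]
contact_force: [1.6, 1.7, -0.3]
opening: -0.0
gripper_force: 0.0
```

>>> send_rows --grip '[0,0,0,0,0,0]' --travel '[[0.15,0.15,0],[0.3,0.3,0],[0.4,0.45,0],[0.5,0.5,0],[0.5,0.5,0],[0.5,0.5,0]]' --dr '[[0,0,0],[0,0,0],[0,0,0],[0,0,0],[0,0,0],[0,0,0]]'

```text
clock: 23.42
tcp_pos: [0.3904, 0.4925, 0.2574]
tool_rot: [0.028, -3.141, 0.002]
contact_force: [-0.3, -0.4, 0.6]
opening: -0.0001
gripper_force: 0.0
```

```bash
python3 - <<'E'
from h import *
t=r.get_image("top");cv2.imwrite("pics/t11.png",t)
cv2.imwrite("pics/t11c.png",cv2.resize(t[70:295,175:375],None,fx=2.6,fy=2.6,interpolation=cv2.INTER_CUBIC))
E
```

```text
(no output)
```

View pics/t11c.png

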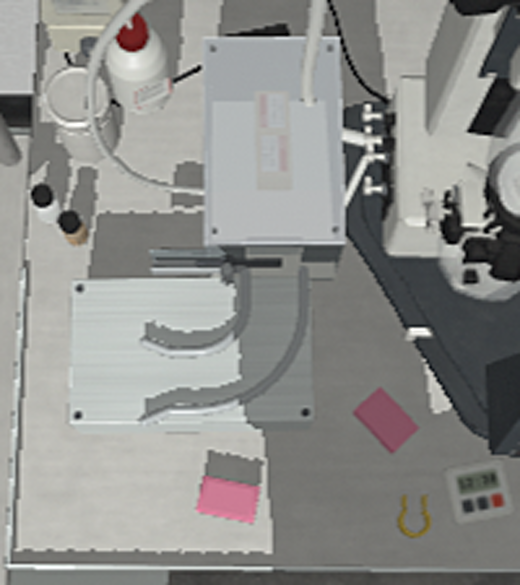

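The bolt knob is now at crop (228,270), with the bolt across the mouth to (280,262). Two boxes show inside the receiver and none are left outside. The other things on the table haven't moved.

```bash
python3 - <<'E'
from h import *
c=cam("top");print(W2S(ray(c,np.array([228,270])/2.6+[175,70],.144)))
print(r.finish_job())
E
```

```text
[[-25.39982663  43.69099323]]
the job is handed in; nothing more can be done
None
```

I pushed both O-ring boxes (one from the table, one already on the deck) through the flap into the receiving box, slid the bolt fully shut, left the other things where they were, and handed the job in at about 23 s.

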